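# Snap the retaining clip onto the polisher drive stub with the fork tool

## Task

Pick up the fork tool by its red grip and use its prongs to push the steel split clip sideways along the black specimen holder onto the groove of the brass stub, until it snaps fully home around the stub. Then stand the fork tool upright on its blue mat again and let go; do not touch the clip with the fingers, and leave the jar, the wash bottle and the gauge block where they are.

Things in the scene. Friction and masses are not known exactly. Their poses are not given: they have to be found in the camera images.
- stand: Fixed service stand: grey pedestal with a flat black specimen holder disc (190 mm across, top face 52 mm above the bench, six flush red-brown specimen faces in it) and an upright brass stub in its centre. Origin: bench level on the stub's axis. The clip starts on the stand's own -x side, so it is pushed roughly along the stand's +x; place and heading vary.
- groove (a point): Point on the stub's axis at the disc's top face, where the clip's origin must end up. The stub's groove is a neck 28 mm in diameter, from the disc's face to 13 mm above it, under a head 38 mm in diameter whose top is 29 mm above the disc.
- clip: Steel split clip lying flat, loose, on the black disc: 76 mm long, about 60 mm wide, 10 mm thick, 0.12 kg. Origin: bore centre, at the underside; +x points out of the open mouth, z up. Starts 48 to 60 mm short of the stub's axis, mouth towards it, up to 6 mm off line and 0.15 rad askew. Its two sprung jaws reach to x = +31 mm and flare out at the mouth.
- clip_back (a point): Middle of the clip's flat rear face (56 mm wide), 26 mm behind its origin, half-way up its thickness. A tail 14 mm wide runs from here back to x = -45 mm: the fork's prongs go either side of the tail and push on the rear face.
- jaw_left (a joint): Opening angle of the clip's left jaw, rad: about 0 closed, about 0.1 when passing the stub's widest part, about 0 again once snapped on. Round nubs inside the jaws, 22 mm apart near clip x = +11 mm, must be forced apart to 28 mm (about 6 to 12 N of push), then close behind the neck.
- jaw_right (a joint): The same for the right jaw.
- fork_tool: Fork tool standing on its flat blade, about 0.25 kg: steel blade 8 mm thick, 44 mm wide, x = -35 to +85 mm; its last 25 mm are two prongs with a 20 mm slot between. Upright square red grip, 26 x 26 mm (sides along the tool's x and y), clear from 14 to 95 mm above the underside. Origin: underside of the blade below the grip's axis; +x towards the prongs, z up.
- fork_grip (a point): Good grip point: on the axis of the red grip, 60 mm above the blade's underside. Closing the fingers along the tool's x holds the blade stiffly against the push.
- fork_tip (a point): Midway between the two prong tips, half-way up the blade's thickness (85 mm ahead of the grip's axis).
- tool_mat: Blue tool mat fixed to the bench, 150 mm (its x) by 190 mm (its y), 3 mm thick. Origin: centre of its underside. The fork tool starts on it.
- jar: White jar with a red lid, 68 mm diameter, 85 mm tall, loose. Origin: centre of its underside. Leave alone.
- wash_bottle: White bottle with a green cap, 60 mm diameter, 170 mm tall, loose. Origin: centre of its underside. Leave alone.
- gauge_block: Aluminium gauge block 70 x 70 x 30 mm with a black knob (top at 50 mm), loose. Origin: centre of its underside. Leave alone.
Mind the look-alikes: they are no part of the job. There is more than one size of the fork_tool; the one meant has the size given above. What is shaped like the clip but brown is not meant.

How it is judged:
By the outcome, as a careful person would: the job done as asked, in the order asked, and still so for the second after the job is handed in, with the robot touching nothing.
It also fails if it takes over 42 s, if anything falls off the work surface, if the arm or the gripper's body presses on something with over 40 N, if the wrist force passes 120 N, or if a joint passes its speed limit or range.

## Robot

A 7-joint arm with a two-finger parallel gripper is mounted at the origin on the work surface. World frame = base frame: x ahead of the robot, y to its left, z up, the work surface at z = 0. Lengths are in m, angles in rad, forces in N, time in s.
With the tool pointing down it reaches from about 0.425 to 0.875 m from the base axis. Payload 4.7 kg.
Tool frame: the origin (TCP) lies at the very end of the fingers, on their centre line; the grasp point (between the pads) lies behind it (ctrl.tcp_to_grasp is the z of the grasp point in the tool frame, in m); z points along the fingers, y is the line along which they close (so a half turn about z gives the same grasp; the last joint's range is limited). The gripper opens to 87 mm and grips with 3 to 60 N. Pads are 19 mm wide; open, the fingers measure 117 mm over their backs; the gripper's body (75 mm by 190 mm) begins 51 mm behind the grasp point.
Start: joints at [1.294, 0.321, -0.07, 1.45, 0.023, 1.371, -0.057], TCP at [0.186, -0.623, 0.223] pointing down, gripper open.
Joint ranges: [-2.86, 2.86], [-0.3, 2.09], [-1.38, 1.24], [0.06, 2.45], [-1.56, 4.7], [0.09, 2.05], [-2.69, 2.69]. Speed limits (rad/s): [2.57, 2.57, 3.14, 3.14, 3.14, 3.14, 3.14].

## Interface

Orientations are given as a rotation vector (axis times angle).
In Python, from bench import ctrl gives the robot as it stands.
- The arm moves only by the tool step_arm, never from a script. Its argument "targets" is a list of rows, each a list of 7 numbers: the shift along the world's x, y, z in cm, then the turn, a rotation vector about the world's x, y, z in degrees, then the opening, from 0 (shut) to 1 (fully open). A call has exactly 5 rows; each row shifts and turns the commanded pose from where the row before left it; what a row does not reach is not made up. A row lasts 1/12 s, in which the tool goes at most 41.7 mm and 7.16 degrees, less where a joint would pass 70% of its speed; a pose out of reach is approached as far as the arm can. A call with a gripper value outside its range is refused whole. The fingers move at their own pace and stop on an object; "force" is the grip in N (left out, the last holds). Time passes only in rows, so rows that do not move let the fingers close, or fill a call up. It gives the time, the measured TCP pose, the force, the opening and the grip force at its end, in the units of the state.
- ctrl.get_state(): the state, without advancing time (a new reading comes with each control period).
- ctrl.get_image(name): name is "scene" or "top" or "wrist"; returns (picture, depth): 420x560x3 uint8, red, green, blue; 420x560 float32, m along the optical axis (not along the pixel's ray), 0 where there is no reading.
- ctrl.camera_params(name): a dict with "intrinsics" (3x3 intrinsics, pixels), "rvec" (rotation vector, rad) and "tvec" (3), from world to camera coordinates, as OpenCV has them; the wrist camera has in their place "hand_eye" (4x4, takes a point from camera to tool coordinates, whose origin is the TCP and whose axes are the flange's). Camera axes: x right, y down, z forward; pixel columns grow to the right and rows downward; lengths in m; the calibration is good to about 2 mm. A picture is of the moment at which its call begins: read the wrist's pose just before it. camera_params takes no time and is no camera call.
- ctrl.close_job(): hands the job in; it is judged then, once.
The state is a dict: "time": time; "joint_positions": joint angles; "qd": joint speeds; "joint_torque": joint torques, N m; "position": TCP position; "tool_rot": TCP orientation; "ft_force": force on the tool from outside, world axes, zero at the start; "torque": the same for the moment, N m; "grip_width": opening from 0.0 (shut) to 1.0 (fully open); "grip_force": force on a finger pad.
Only numpy, scipy, OpenCV 4.12 (cv2) and the standard library are available. Lean on these libraries where they do the work, as an engineer would, in place of code of your own. Each camera call takes 0.05 s, during which the arm holds its last target. There are 200 camera calls.

## Working session

There is one attempt and no reset: what is moved stays moved. The work goes in short steps, Python scripts to look and compute and a tool call to move; the robot and the scene stay as the last step left them, time stands still between calls to the robot, and variables do not carry over. Pictures are saved under pics/ and viewed, at most 10 in all, crops included, and the job is handed in when it is done.

Besides the shell and the picture viewer there is one more tool, called after "Call:" in YAML: its name, and indented under it one key for each argument. step_arm: Moves the arm, as the interface text tells. Its arguments: {"type":"object","properties":{"targets":{"type":"array"},"force":{"type":"number"}},"required":["targets"]}

```bash
mkdir -p pics; cat > h.py <<'E'
import numpy as np, cv2
from bench import ctrl
R=lambda v: cv2.Rodrigues(np.array(v,float))[0]
def cam(name):
    s=ctrl.get_state(); im,d=ctrl.get_image(name); p=ctrl.camera_params(name)
    K=np.array(p["intrinsics"])
    if name=="wrist":
        H=np.array(p["hand_eye"]); T=np.eye(4);T[:3,:3]=R(s["tool_rot"]);T[:3,3]=s["position"]; M=T@H
    else:
        M=np.eye(4);r=R(p["rvec"]);M[:3,:3]=r.T;M[:3,3]=-r.T@np.array(p["tvec"]).ravel()
    return im,d,K,M
def save(tag,c): np.savez(f"{tag}.npz",im=c[0],d=c[1],K=c[2],M=c[3])
def load(tag): z=np.load(f"{tag}.npz"); return z["im"],z["d"],z["K"],z["M"]
def pt(c,u,v,z=None):
    "world point at pixel: by depth, or on the plane z"
    im,d,K,M=c; ray=np.linalg.inv(K)@[u,v,1]
    if z is None: return M[:3,:3]@(ray*d[int(round(v)),int(round(u))])+M[:3,3]
    w=M[:3,:3]@ray; return M[:3,3]+w*(z-M[2,3])/w[2]
def png(name,im): cv2.imwrite(f"pics/{name}.png",cv2.cvtColor(im,cv2.COLOR_RGB2BGR))
def crop(c,u0,v0,u1,v1,k): return cv2.resize(c[0][v0:v1,u0:u1],None,fx=k,fy=k,interpolation=cv2.INTER_CUBIC)
E
python3 - <<'E'
from h import *
for n in("scene","top"):
    c=cam(n);save(n,c);png(n,c[0]);print(n,c[3][:3,3].round(3),c[2][0,0])
print(ctrl.get_state(),ctrl.tcp_to_grasp)
E
```

```text
scene [ 0.931 -0.575  0.774] 411.99374990534784
top [ 0.524 -0.022  1.04 ] 382.95931106196133
{'time': 0.1, 'joint_positions': array([ 1.29406827,  0.3217318 , -0.07008771,  1.45155507,  0.02262338,
        1.37082673, -0.05688011]), 'qd': array([ 1.46935415e-04, -3.40755424e-03, -3.48356852e-04, -3.07393060e-03,
        6.30363457e-05, -1.53551381e-03,  8.64112799e-04]), 'joint_torque': array([-2.26955274e-05, -4.92574310e+01, -4.05653547e-01, -3.13401568e+01,
       -6.41860301e-02,  3.95057048e-02,  6.55096619e-05]), 'position': array([ 0.18618606, -0.62223536,  0.22158098]), 'tool_rot': array([-3.10674653e+00, -4.55063654e-01,  5.75592926e-04]), 'ft_force': array([0.36965067, 0.42258767, 0.37858292]), 'torque': array([-0.03514364,  0.01002153, -0.00466572]), 'grip_force': 0.0, 'grip_width': 1.0018313912089243} -0.0187
```

View pics/top.png

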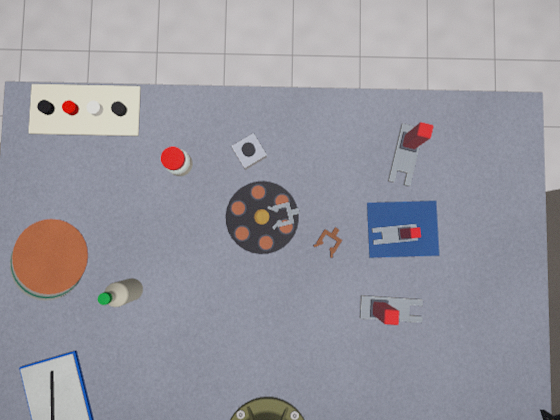

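View pics/scene.png

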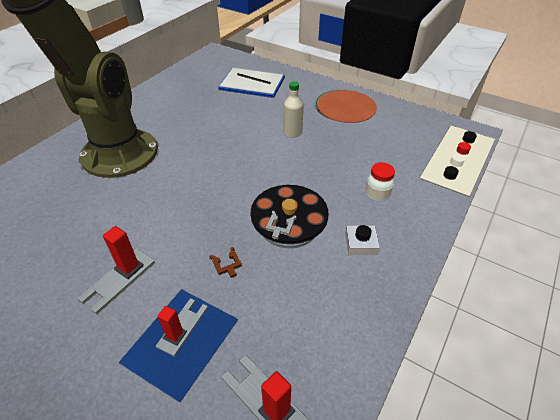

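The top view shows three forks: on the blue mat (403,234), upper right (407,150) and lower right (390,308). The last two look larger. The steel clip is on the disc at (285,214), mouth facing the stub at (262,217). The brown look-alike is at (328,240). I'll confirm with crops and sizes.

```bash
python3 - <<'E'
from h import *
c=load("top")
a=crop(c,215,170,309,264,6.2);b=crop(c,355,195,449,289,2.2)
a=crop(c,218,175,306,259,6);b=crop(c,362,195,442,263,3.2)
o=np.zeros((600,800,3),np.uint8);o[:504,:528]=a;o[:b.shape[0],530:530+b.shape[1]]=b;png("crop1",o)
for n,u,v in[("mat",403,229),("stub",262,217),("disc",262,240),("fork grip top",416,233),("blade",385,238)]:print(n,pt(c,u,v).round(4))
for n,p,q in[("upper",(402,185),(418,122)),("mat",(374,236),(421,233)),("lower",(422,310),(362,306))]:
    A=pt(c,*p,z=.008);B=pt(c,*q,z=.008);print(n,np.linalg.norm(A-B).round(3))
# mat corners
hsv=cv2.cvtColor(c[0],cv2.COLOR_RGB2HSV);m=((hsv[...,0]>100)&(hsv[...,0]<125)&(hsv[...,1]>150)).astype(np.uint8)
m[:, :340]=0
r=cv2.minAreaRect(cv2.findNonZero(m));print("mat",r,[pt(c,*p,z=.003).round(3) for p in cv2.boxPoints(r)],pt(c,*r[0],z=.003))
E
```

```text
mat [ 0.5575 -0.3419  0.0472]
stub [0.5798 0.0228 0.0822]
disc [0.5222 0.0229 0.0534]
fork grip top [ 0.5467 -0.3583  0.0959]
blade [ 0.5337 -0.3051  0.0111]
upper 0.181
mat 0.127
lower 0.16
mat ((402.4066467285156, 228.8262939453125), (53.5944709777832, 68.61738586425781), 88.31531524658203) [array([ 0.628, -0.259,  0.003]), array([ 0.637, -0.446,  0.003]), array([ 0.492, -0.449,  0.003]), array([ 0.483, -0.264,  0.003])] [ 0.55946571 -0.35457952  0.003     ]
```

View pics/crop1.png

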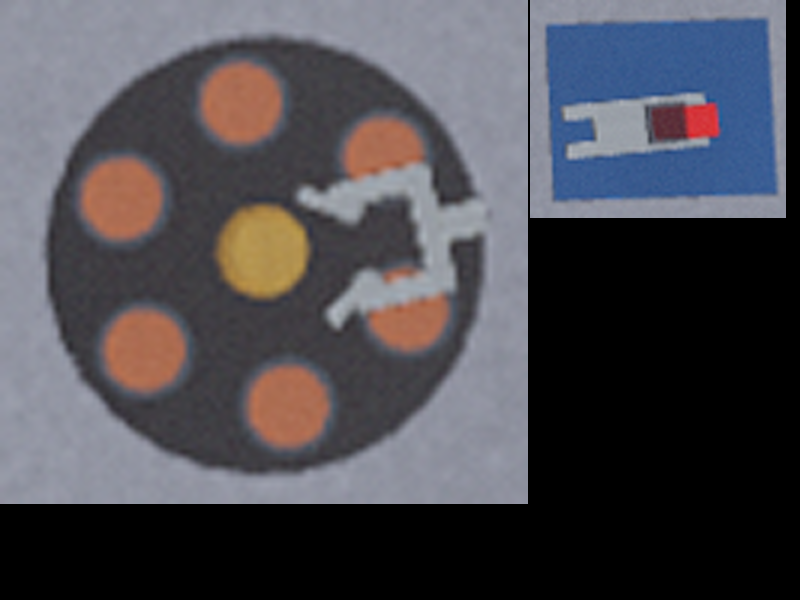

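The mat fork measures about 127 mm with both ends counted roughly, and the others come to 160–180 mm. The 120 mm fork is therefore the one on the mat, with prongs facing +y. The crop shows the clip mouth towards the stub, at about (285,214) full-frame. I'm moving above the fork grip.

Call:
step_arm:
  targets:
    - [2.4,1.76,0,0,0,-0.8,1]
    - [2.4,1.76,0,0,0,-0.8,1]
    - [2.4,1.76,0,0,0,-0.8,1]
    - [2.4,1.76,0,0,0,-0.8,1]
    - [2.4,1.76,0,0,0,-0.8,1]

```text
time: 0.52
position: [0.3072, -0.5335, 0.2221]
tool_rot: [-3.122, -0.345, 0.001]
ft_force: [0.2, -0.3, -0.5]
grip_width: 1.002
grip_force: 0.0
```

Call:
step_arm:
  targets:
    - [2.4,1.76,0,0,0,-0.8,1]
    - [2.4,1.76,0,0,0,-0.8,1]
    - [2.4,1.76,0,0,0,-0.8,1]
    - [2.4,1.76,0,0,0,-0.8,1]
    - [2.4,1.76,0,0,0,-0.8,1]

```text
time: 0.93
position: [0.4271, -0.4456, 0.2221]
tool_rot: [-3.132, -0.236, 0.001]
ft_force: [-0.5, -0.7, -0.2]
grip_width: 0.997
grip_force: 0.0
```

Call:
step_arm:
  targets:
    - [2.4,1.76,0,0,0,-0.8,1]
    - [2.4,1.76,0,0,0,-0.8,1]
    - [2.4,1.76,0,0,0,-0.8,1]
    - [2.4,1.76,0,0,0,-0.8,1]
    - [1.2,0.88,0,0,0,-0.4,1]

```text
time: 1.35
position: [0.5376, -0.3632, 0.222]
tool_rot: [-3.136, -0.145, -0.002]
ft_force: [0.5, 1.2, 0.0]
grip_width: 1.002
grip_force: 0.0
```

```bash
python3 - <<'E'
from h import *
c=cam("wrist");save("w1",c);png("w1",c[0]);s=ctrl.get_state();print(s["time"],s["position"],s["tool_rot"],c[3].round(3))
E
```

```text
1.4 [ 0.53942746 -0.36121875  0.22180164] [-3.13420503 -0.15016295 -0.00372061] [[ 0.093 -0.966 -0.243  0.603]
 [-0.996 -0.091 -0.02  -0.358]
 [-0.003  0.243 -0.97   0.385]
 [ 0.     0.     0.     1.   ]]
```

View pics/w1.png

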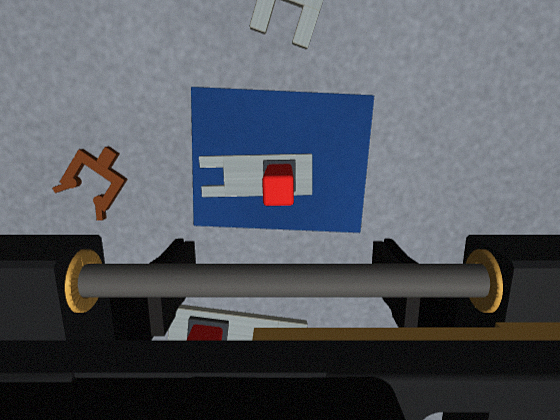

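The wrist view shows the fork: prong tips at (199,162) and (201,191), back edge at (312,174), grip top centre at (278.5,191). Next I'll work out positions.

```bash
python3 - <<'E'
from h import *
c=load("w1")
g=pt(c,278.5,191);print("grip",g,pt(c,278.5,191,z=.098))
z=.011
A=[pt(c,*p,z=z)[:2] for p in[(199.5,157),(200.5,197),(312,194.5),(312,154)]]
t=(A[0]+A[1])/2;b=(A[2]+A[3])/2;d=t-b;print(A,"len",np.hypot(*d),"wid",np.hypot(*(A[0]-A[1])),"head",np.degrees(np.arctan2(d[1],d[0])),"grip axis",b+d/np.hypot(*d)*.035)
print("blade z",pt(c,240,175),"mat",pt(c,340,120))
s=ctrl.get_state();y=R(s["tool_rot"])[:,1];print("tool y",np.degrees(np.arctan2(y[1],y[0])),s["position"])
c=load("top")
t=pt(c,373.6,236.2,z=.011);b=pt(c,416.7,232.7,z=.011);d=(t-b)[:2];print(t,b,np.degrees(np.arctan2(d[1],d[0])),b[:2]+d/np.hypot(*d)*.035)
E
```

```text
grip [ 0.54625523 -0.35802307  0.09953908] [ 0.54595095 -0.35802513  0.098     ]
[array([ 0.5573954 , -0.27170402]), array([ 0.51421947, -0.27430103]), array([ 0.5282949 , -0.39465102]), array([ 0.57158803, -0.38975032])] len 0.12003319602789496 wid 0.043253961628212115 head 96.76232313650338 grip axis [ 0.54582018 -0.35744416]
blade z [ 0.54235009 -0.31561992  0.01154194] mat [ 0.60890376 -0.41557989  0.00420718]
tool y -84.51372884120164 [ 0.53942746 -0.36121875  0.22180164]
[ 0.53793761 -0.27452121  0.011     ] [ 0.5495099  -0.39045877  0.011     ] 95.70008939847789 [ 0.54603365 -0.35563183]
```

Call:
step_arm:
  targets:
    - [0.3,0.2,-3,0,0,0.9,1]
    - [0.3,0.15,-3,0,0,0,1]
    - [0.05,0,-3,0,0,0,1]
    - [0,0,-3,0,0,0,1]
    - [0,0,-3,0,0,0,1]

```text
time: 1.82
position: [0.54, -0.3643, 0.0708]
tool_rot: [3.137, 0.163, -0.001]
ft_force: [1.0, 0.5, 0.9]
grip_width: 1.004
grip_force: 0.0
```

Call:
step_arm:
  targets:
    - [0,0,-1.5,0,0,0,1]
    - [0,0,-1.25,0,0,0,1]
    - [0,0,0,0,0,0,1]
    - [0,0,0,0,0,0,1]
    - [0,0,0,0,0,0,1]

```text
time: 2.23
position: [0.5417, -0.3648, 0.0466]
tool_rot: [3.136, 0.163, 0.003]
ft_force: [-0.1, 0.7, -0.0]
grip_width: 1.0
grip_force: 0.0
```

The pose is still 4 and 7 mm off, because the earlier reading was taken while the arm was settling. I'll correct it before closing.

Call:
step_arm:
  targets:
    - [0.43,0.71,-0.23,0,0,0.4,1]
    - [0,0,0,0,0,0,1]
    - [0,0,0,0,0,0,1]
    - [0,0,0,0,0,0,1]
    - [0,0,0,0,0,0,1]

```text
time: 2.65
position: [0.5453, -0.3571, 0.0432]
tool_rot: [3.136, 0.174, 0.0]
ft_force: [-0.5, -0.1, -0.3]
grip_width: 0.998
grip_force: 0.0
```

Call:
step_arm:
  targets:
    - [0,0,0,0,0,0,0]
    - [0,0,0,0,0,0,0]
    - [0,0,0,0,0,0,0]
    - [0,0,0,0,0,0,0]
    - [0,0,0,0,0,0,0]
  force: 40

```text
time: 3.07
position: [0.5451, -0.357, 0.0428]
tool_rot: [3.137, 0.174, -0.0]
ft_force: [-0.8, -0.2, -0.1]
grip_width: 0.702
grip_force: 0.0
```

Call:
step_arm:
  targets:
    - [0,0,0,0,0,0,0]
    - [0,0,0,0,0,0,0]
    - [0,0,0,0,0,0,0]
    - [0,0,0,0,0,0,0]
    - [0,0,0,0,0,0,0]

```text
time: 3.48
position: [0.5451, -0.357, 0.0428]
tool_rot: [3.137, 0.174, -0.0]
ft_force: [0.4, -0.3, -0.1]
grip_width: 0.325
grip_force: 0.0
```

Call:
step_arm:
  targets:
    - [0,0,0,0,0,0,0]
    - [0,0,0,0,0,0,0]
    - [0,0,0,0,0,0,0]
    - [0,0,0.5,0,0,0,0]
    - [0,0,1,0,0,0,0]

```text
time: 3.9
position: [0.5437, -0.356, 0.0563]
tool_rot: [-3.134, -0.174, 0.005]
ft_force: [-0.5, -0.2, -2.7]
grip_width: 0.297
grip_force: 40.0
```

```bash
python3 - <<'E'
from h import *
c=load("top")
W=lambda x,y,z=.062: pt(c,218+(x+.5)/6-.5,175+(y+.5)/6-.5,z=z)[:2]
tail=W(487,216);r1=W(432,165);r2=W(455,292);j1=W(303,193);j2=W(334,324)
rm=(r1+r2)/2;jm=(j1+j2)/2
for a,b in[(tail,jm),(tail,rm),(rm,jm)]:
    d=b-a;print(np.hypot(*d),np.degrees(np.arctan2(d[1],d[0])))
print("rear",rm,np.hypot(*(r1-r2)),"tail",tail,"mouth",jm)
# stub: head centre at .081, disc centre at .052 by circle
print("stub",W(263,251,.081),"disc",W(265,254,.052), "discdiam",W(48,254,.052)-W(483,254,.052))
im,d,K,M=c
P=np.array([pt(c,u,v) for u in range(220,306) for v in range(175,260)]);
h=P[P[:,2]>.073];print("stub top by depth",h.mean(0),(h.max(0)+h.min(0))/2,len(h))
rest=P[(abs(P[:,2]-.053)<.003)];print("disc by depth",(rest.max(0)+rest.min(0))/2,np.ptp(rest,0))
big=cv2.resize(im[190:240,255:310],None,fx=14,fy=11.5,interpolation=cv2.INTER_CUBIC)
m=(im.min(2)>110)&(np.ptp(im,2).astype(int)<40) if 0 else ((im.min(2)>110)&((im.max(2).astype(int)-im.min(2))<40))
vv,uu=np.nonzero(m[175:260,220:306]);Q=np.array([pt(c,u+220,v+175,z=.062)[:2] for u,v in zip(uu,vv)])
ctr=W(265,254,.052);Q=Q[np.hypot(*(Q-ctr).T)<.090];print(len(Q),Q.mean(0))
np.save("clipQ.npy",Q)
E
```

```text
0.0741448193769066 105.23198401835354
0.01933045393199149 107.00248268354018
0.054826846762096065 104.60784137189239
rear [ 0.59351292 -0.05146912] 0.05517577666953866 tail [ 0.5991654  -0.06995468] mouth [0.57968549 0.00158543]
stub [0.58125763 0.02436754] disc [0.58170101 0.0248794 ] discdiam [-0.00356009  0.18720755]
stub top by depth [0.573387   0.01674929 0.23372748] [0.56243968 0.00946671 0.55657784] 200
disc by depth [0.58216932 0.02427509 0.05299917] [0.18674972 0.18637726 0.00598686]
300 [ 0.58962335 -0.03174988]
```

The fork is gripped (opening 0.297, about 26 mm, matches). The clip's rear face is at about (0.5935,-0.0515) with heading about 105°, and its measured lengths fit. The stub is at (0.5815,0.0245). I'm lifting the fork and carrying it to a standoff behind the clip.

Call:
step_arm:
  targets:
    - [0,0,2.7,0,0,0,0]
    - [0,0,2.7,0,0,0,0]
    - [0,0,2.7,0,0,0,0]
    - [0.6,1.4,0,0,0,0.6,0]
    - [0.9,2.2,0,0,0,1,0]

```text
time: 4.32
position: [0.5601, -0.3246, 0.1416]
tool_rot: [3.13, 0.21, 0.005]
ft_force: [0.4, -0.2, -2.8]
grip_width: 0.293
grip_force: 40.0
```

Call:
step_arm:
  targets:
    - [0.9,2.2,0,0,0,1,0]
    - [0.9,2.2,0,0,0,1,0]
    - [0.9,2.2,0,0,0,1,0]
    - [0.9,2.2,0,0,0,1,0]
    - [0.9,2.2,0,0,0,1,0]

```text
time: 4.73
position: [0.6052, -0.2088, 0.1385]
tool_rot: [-3.121, -0.357, 0.001]
ft_force: [0.2, -0.2, -2.0]
grip_width: 0.301
grip_force: 40.0
```

Call:
step_arm:
  targets:
    - [0.9,2.2,0,0,0,1,0]
    - [0.6,1.6,0,0,0,1,0]
    - [0.3,1.2,0,0,0,0,0]
    - [0,0,0,0,0,0,0]
    - [0,0,0,0,0,0,0]

```text
time: 5.15
position: [0.6229, -0.1609, 0.1386]
tool_rot: [3.114, 0.41, -0.001]
ft_force: [-0.3, -0.3, -1.6]
grip_width: 0.296
grip_force: 40.0
```

```bash
python3 - <<'E'
from h import *
s=ctrl.get_state();print(s["position"],s["tool_rot"])
a=cam("wrist");save("w2",a);b=cam("top");save("t2",b)
o=np.zeros((600,800,3),np.uint8);o[:420,:560]=a[0];k=crop(b,255,190,335,240,3);
o2=np.zeros((600,800,3),np.uint8);o2[:315,:420]=cv2.resize(a[0],(420,315));o2[:280,420:]=crop(b,250,180,326,236,5);png("w2",o2)
E
```

```text
[ 0.62288547 -0.16092338  0.13861933] [ 3.11409645e+00  4.10070384e-01 -1.21033235e-03]
```

View pics/w2.png

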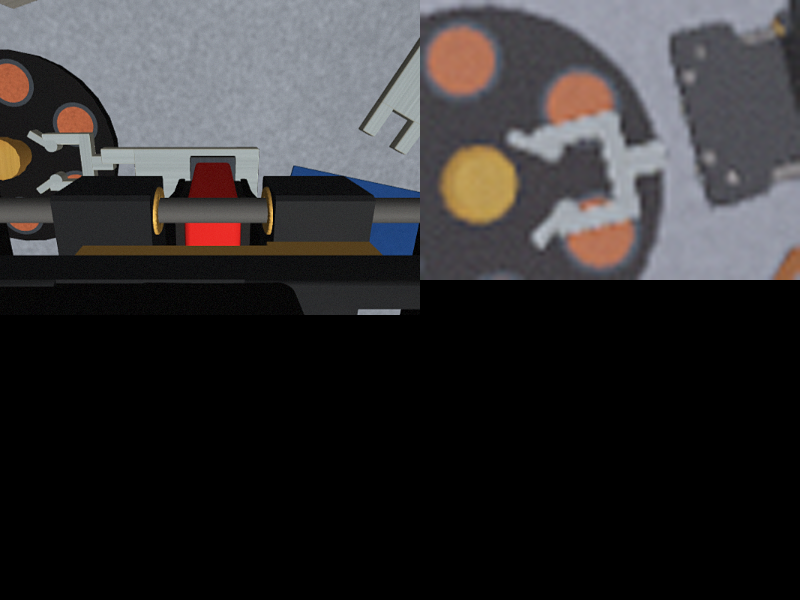

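The fork is lined up behind the clip. In the wrist view its far blade edge starts at about (100,150), near the tail. I'm descending to push height and taking one enlarged check.

Call:
step_arm:
  targets:
    - [-0.03,-0.15,-1.5,0,0,0,0]
    - [0,0,-1.5,0,0,0,0]
    - [0,0,-1.2,0,0,0,0]
    - [0,0,-0.33,0,0,0,0]
    - [0,0,0,0,0,0,0]

```text
time: 5.67
position: [0.6215, -0.1634, 0.092]
tool_rot: [-3.115, -0.406, 0.004]
ft_force: [0.2, -0.3, -2.6]
grip_width: 0.291
grip_force: 40.0
```

```bash
python3 - <<'E'
from h import *
s=ctrl.get_state();print(s["position"],s["tool_rot"])
a=cam("wrist");save("w3",a);png("w3",crop(a,0,100,230,270,3.4))
E
```

```text
[ 0.62152797 -0.16342943  0.09196865] [-3.11451031 -0.4063568   0.00438639]
```

View pics/w3.png

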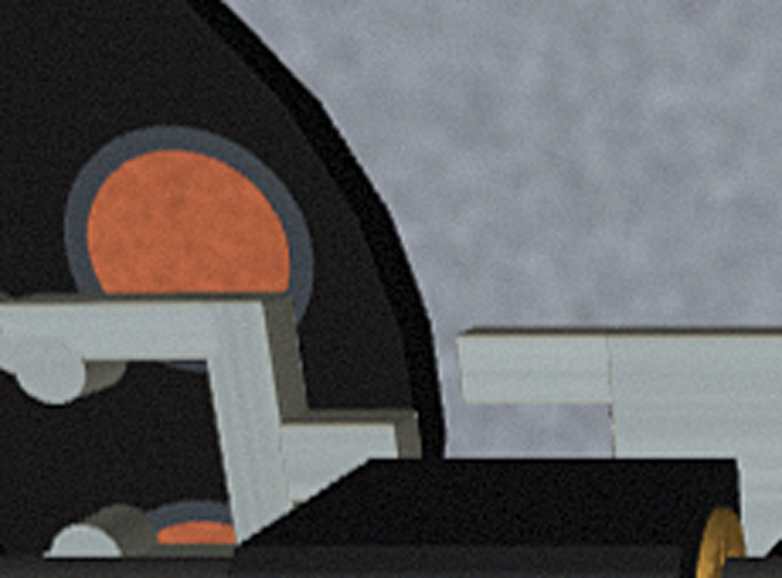

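The enlarged view shows the prong's inner edge at crop row 403 and the tail's top edge at row 424. That is a gap of about 3.6 mm against 3 nominal, and the two are parallel. Next I'll check heights and positions.

```bash
python3 - <<'E'
from h import *
c=load("w3");W=lambda x,y,z=None: pt(c,x/3.4,100+y/3.4,z)
for n,x,y in[("disc",330,200),("disc2",370,300),("clip arm",120,330),("clip rear",245,420),("tail",340,450),("prong tip",490,370),("prong root",590,370),("blade",700,390)]:
    print(n,W(x,y).round(4))
rc=W(266,304,.062);tc=W(393,424,.062);tr=W(284,424,.062);p0=W(459,337,.0605);p1=W(770,333,.0605);pi=W(464,403,.0605);pr=W(612,403,.0605)
ang=lambda a,b: np.degrees(np.arctan2(*(b-a)[1::-1]))
print("tail head",ang(tc,tr),"rear edge",ang(tr,rc)+90,"blade",ang(p1,p0),"prong inner",ang(pr,pi), "prong len",np.linalg.norm((pr-pi)[:2]),np.linalg.norm((p0-pi)[:2]))
h=np.radians(105);d=np.array([np.cos(h),np.sin(h)]);n=np.array([d[1],-d[0]])  # n = right side
for k,v in dict(rearcorner=rc,tailend=tc,tailroot=tr,pout=p0,pin=pi).items(): print(k,(v[:2]@d).round(4),(v[:2]@n).round(4),v.round(4))
s=ctrl.get_state();print(R(s["tool_rot"]).round(4))
E
```

```text
disc [ 0.6367 -0.0489  0.0528]
disc2 [ 0.6213 -0.0578  0.0527]
clip arm [ 0.6089 -0.023   0.0625]
clip rear [ 0.5989 -0.045   0.0631]
tail [ 0.5976 -0.0609  0.0629]
prong tip [ 0.6172 -0.0824  0.0608]
prong root [ 0.6217 -0.0987  0.0613]
blade [ 0.6226 -0.117   0.0603]
tail head 104.90361411863555 rear edge 105.07440188452253 blade 105.65092099528424 prong inner 104.90209277743918 prong len 0.024995662215253827 0.011421479044288103
rearcorner -0.2042 0.5864 [ 0.6192 -0.0455  0.062 ]
tailend -0.2226 0.5658 [ 0.6041 -0.0685  0.062 ]
tailroot -0.2042 0.5658 [ 0.5994 -0.0508  0.062 ]
pout -0.2346 0.5804 [ 0.6214 -0.0764  0.0605]
pin -0.2342 0.569 [ 0.6102 -0.079   0.0605]
[[ 9.664e-01  2.571e-01 -9.000e-04]
 [ 2.571e-01 -9.664e-01  0.000e+00]
 [-9.000e-04 -3.000e-04 -1.000e+00]]
```

Alignment is good: the fork and clip axes agree to 0.2 mm and the gap to the rear face is 30 mm. I'm raising the fork 1.2 mm and advancing to contact.

Call:
step_arm:
  targets:
    - [0,0,0.12,0,0,0,0]
    - [-0.2,0.75,0,0,0,0,0]
    - [-0.2,0.75,0,0,0,0,0]
    - [-0.2,0.75,0,0,0,0,0]
    - [-0.1,0.4,0,0,0,0,0]

```text
time: 6.13
position: [0.6158, -0.1334, 0.0952]
tool_rot: [-3.114, -0.413, -0.001]
ft_force: [0.8, 0.2, -1.1]
grip_width: 0.295
grip_force: 40.0
```

Call:
step_arm:
  targets:
    - [-0.04,0.15,0,0,0,0,0]
    - [-0.2,0.45,0,0,0,-0.8,0]
    - [-0.2,0.45,0,0,0,-0.8,0]
    - [-0.2,0.45,0,0,0,-0.8,0]
    - [0,0,0,0,0,0,0]

```text
time: 6.55
position: [0.6091, -0.1195, 0.0947]
tool_rot: [-3.122, -0.344, 0.0]
ft_force: [0.4, -0.5, -2.9]
grip_width: 0.293
grip_force: 40.0
```

```bash
python3 - <<'E'
from h import *
s=ctrl.get_state();print(s["position"],s["tool_rot"],s["ft_force"])
a=cam("wrist");save("w4",a);b=cam("top");save("t4",b)
o=np.zeros((600,800,3),np.uint8);o[:390,:]=crop(a,0,100,240,217,3.3334)[:390,:800];o[390:590,:300]=crop(b,250,190,310,230,5);png("w4",o)
E
```

```text
[ 0.60905544 -0.11951217  0.09470714] [-3.12203641e+00 -3.43765523e-01  4.86997932e-04] [ 0.43873764 -0.46663715 -2.91950194]
```

View pics/w4.png

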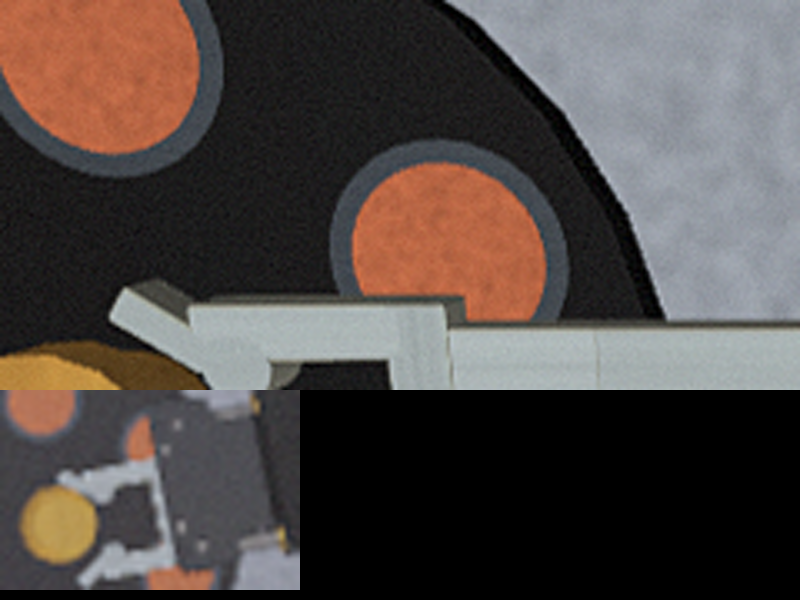

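The prongs sit on the rear face and the clip is square with the blade, with its mouth starting round the stub (crop (60,525)). I'm continuing the push.

Call:
step_arm:
  targets:
    - [-0.2,0.45,-0.1,0,0,-0.8,0]
    - [-0.2,0.45,0,0,0,-0.8,0]
    - [-0.2,0.45,0,0,0,-0.8,0]
    - [-0.2,0.45,0,0,0,-0.8,0]
    - [0,0,0,0,0,0,0]

```text
time: 7.07
position: [0.6014, -0.1034, 0.0938]
tool_rot: [3.129, 0.255, 0.001]
ft_force: [1.0, -3.2, -3.5]
grip_width: 0.298
grip_force: 40.0
```

Call:
step_arm:
  targets:
    - [-0.15,0.3,0,0,0,-0.6,0]
    - [-0.15,0.3,0,0,0,-0.6,0]
    - [-0.15,0.3,0,0,0,-0.6,0]
    - [-0.15,0.3,0,0,0,-0.6,0]
    - [0,0,0,0,0,0,0]

```text
time: 7.48
position: [0.5949, -0.0901, 0.0935]
tool_rot: [-3.135, -0.19, 0.001]
ft_force: [0.6, -1.3, -3.4]
grip_width: 0.294
grip_force: 40.0
```

Call:
step_arm:
  targets:
    - [0,0.1,0,0,0,0,0]
    - [0,0.1,0,0,0,0,0]
    - [0,0,0,0,0,0,0]
    - [0,0,0,0,0,0,0]
    - [0,0,0,0,0,0,0]

```text
time: 7.9
position: [0.5956, -0.0882, 0.0937]
tool_rot: [-3.135, -0.192, -0.0]
ft_force: [0.1, -0.4, -2.4]
grip_width: 0.295
grip_force: 40.0
```

Call:
step_arm:
  targets:
    - [-0.02,0.1,0,0,0,0,0]
    - [-0.02,0.1,0,0,0,0,0]
    - [-0.01,0.1,0,0,0,0,0]
    - [0,0,0,0,0,0,0]
    - [0,0,0,0,0,0,0]

```text
time: 8.32
position: [0.595, -0.0858, 0.0937]
tool_rot: [-3.136, -0.191, -0.0]
ft_force: [0.3, -1.1, -1.4]
grip_width: 0.295
grip_force: 40.0
```

```bash
python3 - <<'E'
from h import *
s=ctrl.get_state();print(s["position"],s["tool_rot"],s["ft_force"])
a=cam("scene");save("s5",a);b=cam("top");save("t5",b);w=cam("wrist");save("w5",w)
o=np.zeros((600,800,3),np.uint8);o[:300,:400]=crop(a,245,180,325,240,5);o[:300,400:]=crop(b,230,190,310,250,5);o[300:600,:800]=crop(w,0,110,200,185,4);png("s5",o)
E
```

```text
[ 0.59499378 -0.08581872  0.0937455 ] [-3.13578298e+00 -1.90856732e-01 -1.48739025e-04] [ 0.32229391 -1.06124087 -1.3832439 ]
```

View pics/s5.png

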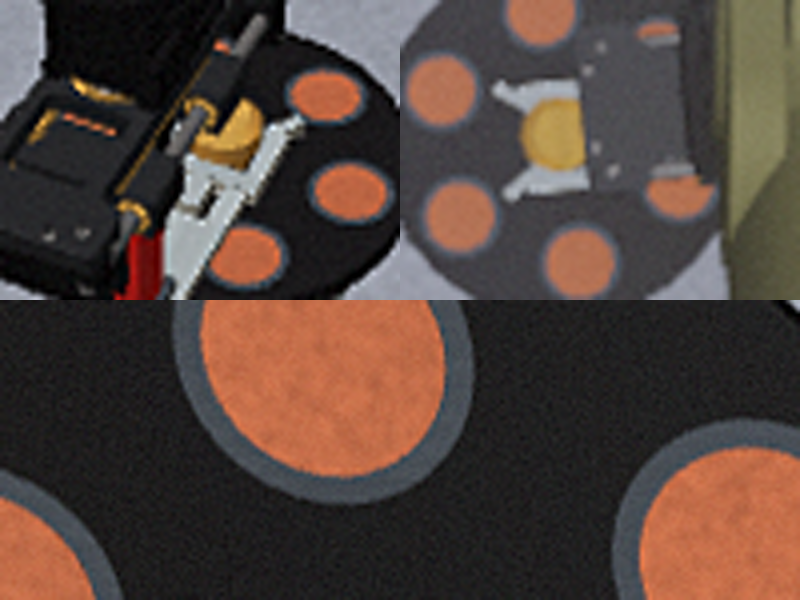

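The top crop shows the jaw tips past the stub, at about (495,86) and (508,196). Next I'll measure how far the bore is from the axis.

```bash
python3 - <<'E'
from h import *
c=load("t5");W=lambda x,y,z: pt(c,230+(x-400+.5)/5-.5,190+(y+.5)/5-.5,z)[:2]
j1=W(495,87,.062);j2=W(506,197,.062);m=(j1+j2)/2;h=np.radians(97);d=np.array([np.cos(h),np.sin(h)]);e=j1-j2
print(m,"gape",np.hypot(*e),"head",np.degrees(np.arctan2(e[1],e[0]))+90,"origin",m-.031*d,"stub",W(557,134,.081))
S=load("scene");u=(290,205)
E
```

```text
[0.57781524 0.05514035] gape 0.05663181159431625 head 97.08457215830546 origin [0.58159319 0.02437142] stub [0.58127962 0.02541287]
```

The bore is within about 1 mm of the axis, but there's no hard stop yet. I'm pushing a little further until the force rises.

Call:
step_arm:
  targets:
    - [-0.01,0.1,0,0,0,0,0]
    - [0,0,0,0,0,0,0]
    - [-0.01,0.1,0,0,0,0,0]
    - [0,0,0,0,0,0,0]
    - [0,0,0,0,0,0,0]

```text
time: 8.88
position: [0.5949, -0.0851, 0.0938]
tool_rot: [3.134, 0.19, 0.0]
ft_force: [0.4, -3.7, -1.7]
grip_width: 0.294
grip_force: 40.0
```

Call:
step_arm:
  targets:
    - [-0.01,0.1,0,0,0,0,0]
    - [-0.01,0.1,0,0,0,0,0]
    - [0,0,0,0,0,0,0]
    - [0,0,0,0,0,0,0]
    - [0,0,0,0,0,0,0]

```text
time: 9.3
position: [0.5948, -0.0849, 0.094]
tool_rot: [3.132, 0.188, 0.001]
ft_force: [-0.4, -7.1, -1.6]
grip_width: 0.301
grip_force: 40.0
```

Call:
step_arm:
  targets:
    - [-0.02,0.15,0,0,0,0,0]
    - [-0.02,0.15,0,0,0,0,0]
    - [0,0,0,0,0,0,0]
    - [0,0,0,0,0,0,0]
    - [0,0,0,0,0,0,0]

```text
time: 9.72
position: [0.5947, -0.0847, 0.0944]
tool_rot: [3.129, 0.186, 0.002]
ft_force: [0.8, -10.9, 0.3]
grip_width: 0.3
grip_force: 40.0
```

This is a hard stop: the force reaches 11 N with no motion, and the geometry puts the bore on the axis. I'm backing straight out.

Call:
step_arm:
  targets:
    - [0.07,-0.6,0,0,0,0,0]
    - [0.14,-1.2,0,0,0,0,0]
    - [0.18,-1.5,0,0,0,0,0]
    - [0.18,-1.5,0,0,0,0,0]
    - [0.18,-1.5,0,0,0,0,0]

```text
time: 10.13
position: [0.6017, -0.1435, 0.0935]
tool_rot: [-3.136, -0.19, 0.0]
ft_force: [0.6, -0.3, -2.7]
grip_width: 0.294
grip_force: 40.0
```

Call:
step_arm:
  targets:
    - [0.12,-1.0,1,0,0,0,0]
    - [0,-2,1.5,0,0,0,0]
    - [-0.5,-2.5,1,0,0,0,0]
    - [-0.7,-3,0,0,0,0,0]
    - [-0.7,-3,0,0,0,0,0]

```text
time: 10.55
position: [0.5847, -0.2585, 0.1307]
tool_rot: [3.135, 0.192, 0.004]
ft_force: [0.8, -0.9, -2.9]
grip_width: 0.296
grip_force: 40.0
```

```bash
python3 - <<'E'
from h import *
s=ctrl.get_state();print(s["position"],s["tool_rot"],s["ft_force"])
b=cam("top");save("t6",b);a=cam("scene")
o=np.zeros((600,800,3),np.uint8);o[:504,:]=crop(b,215,185,315,248,8)[:504,:800];png("t6",np.hstack([cv2.resize(crop(b,218,175,306,259,5),(440,420)),cv2.resize(crop(a,245,175,335,245,4),(360,280)).repeat(1,0) if 0 else cv2.copyMakeBorder(crop(a,245,175,335,245,4),0,140,0,0,cv2.BORDER_CONSTANT)]))
E
```

```text
[ 0.58467133 -0.25846049  0.13067742] [3.13489925 0.19229687 0.00410859] [ 0.76595687 -0.94761565 -2.93342738]
```

View pics/t6.png

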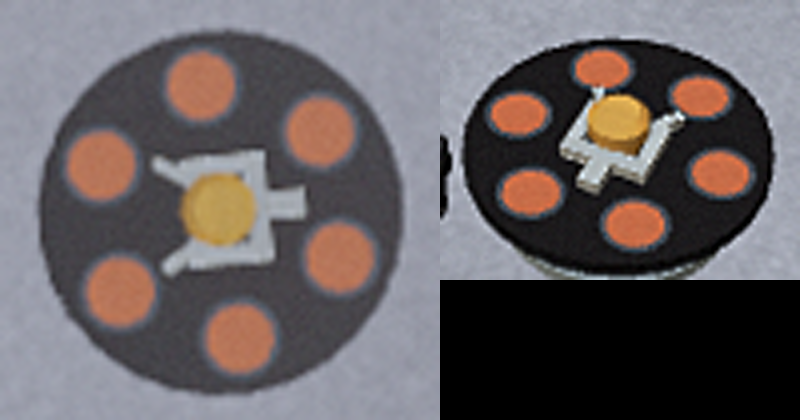

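The clip is home around the stub: the tail end is 45 mm behind the stub axis, as expected, and the jaws are closed. I'm returning the fork to its mat.

Call:
step_arm:
  targets:
    - [-0.8,-2.2,0,0,0,0,0]
    - [-0.8,-2.2,0,0,0,0,0]
    - [-0.8,-2.2,0,0,0,0,0]
    - [-0.8,-2,-1,0,0,0,0]
    - [-0.7,-1.2,-1.5,0,0,0,0]

```text
time: 11.07
position: [0.5448, -0.3597, 0.1059]
tool_rot: [3.132, 0.185, 0.005]
ft_force: [-0.5, -0.5, -1.3]
grip_width: 0.294
grip_force: 40.0
```

Call:
step_arm:
  targets:
    - [0,0,-1.5,0,0,0,0]
    - [0,0,-1.5,0,0,0,0]
    - [0,0,-1.0,0,0,0,0]
    - [0,0,0,0,0,0,0]
    - [0,0,0,0,0,0,0]

```text
time: 11.48
position: [0.5448, -0.3548, 0.0636]
tool_rot: [-3.135, -0.191, 0.001]
ft_force: [-0.1, -0.7, -2.1]
grip_width: 0.294
grip_force: 40.0
```

Call:
step_arm:
  targets:
    - [0,-0.2,-1.0,0,0,0,0]
    - [0,0,-0.6,0,0,0,0]
    - [0,0,-0.2,0,0,0,0]
    - [0,0,-0.1,0,0,0,0]
    - [0,0,0,0,0,0,0]

```text
time: 11.9
position: [0.5448, -0.3568, 0.0445]
tool_rot: [-3.136, -0.191, 0.001]
ft_force: [0.0, 0.4, -2.7]
grip_width: 0.293
grip_force: 40.0
```

Call:
step_arm:
  targets:
    - [0,0,-0.1,0,0,0,0]
    - [0,0,0,0,0,0,0]
    - [0,0,-0.1,0,0,0,0]
    - [0,0,0,0,0,0,0]
    - [0,0,0,0,0,0,0]

```text
time: 12.32
position: [0.5449, -0.357, 0.0428]
tool_rot: [3.136, 0.191, 0.0]
ft_force: [-0.1, -1.0, -2.1]
grip_width: 0.299
grip_force: 40.0
```

Call:
step_arm:
  targets:
    - [0,0,-0.05,0,0,0,0]
    - [0,0,0,0,0,0,0]
    - [0,0,-0.05,0,0,0,0]
    - [0,0,0,0,0,0,0]
    - [0,0,0,0,0,0,0]

```text
time: 12.73
position: [0.5449, -0.357, 0.0428]
tool_rot: [3.135, 0.191, 0.0]
ft_force: [-2.6, 1.9, 4.6]
grip_width: 0.296
grip_force: 40.0
```

The fork is on the mat. Releasing now.

Call:
step_arm:
  targets:
    - [0,0,0.05,0,0,0,0]
    - [0,0,0,0,0,0,0.5]
    - [0,0,0,0,0,0,0.8]
    - [0,0,0,0,0,0,0.8]
    - [0,0,0,0,0,0,0.8]

```text
time: 13.15
position: [0.545, -0.357, 0.042]
tool_rot: [3.136, 0.191, 0.0]
ft_force: [0.0, -0.6, -0.1]
grip_width: 0.51
grip_force: 0.0
```

Call:
step_arm:
  targets:
    - [0,0,0,0,0,0,0.8]
    - [0,0,0,0,0,0,0.8]
    - [0,0,0,0,0,0,0.8]
    - [0,0,0,0,0,0,0.8]
    - [0,0,0,0,0,0,0.8]

```text
time: 13.57
position: [0.5449, -0.357, 0.0422]
tool_rot: [3.136, 0.191, 0.0]
ft_force: [-0.3, -0.6, -0.3]
grip_width: 0.791
grip_force: 0.0
```

Call:
step_arm:
  targets:
    - [0,0,1,0,0,0,0.9]
    - [0,0,2,0,0,0,0.9]
    - [0,0,3,0,0,0,0.9]
    - [0,0,3,0,0,0,0.9]
    - [0,0,3,0,0,0,0.9]

```text
time: 13.98
position: [0.5447, -0.3568, 0.1642]
tool_rot: [3.136, 0.191, 0.0]
ft_force: [0.5, -0.4, -0.0]
grip_width: 0.896
grip_force: 0.0
```

Call:
step_arm:
  targets:
    - [0,0,3,0,0,0,0.9]
    - [-2,-3,2,0,0,0,0.9]
    - [-2,-3,0,0,0,0,0.9]
    - [0,0,0,0,0,0,0.9]
    - [0,0,0,0,0,0,0.9]

```text
time: 14.4
position: [0.5025, -0.4204, 0.2133]
tool_rot: [3.134, 0.181, -0.0]
ft_force: [-0.1, 1.2, -0.5]
grip_width: 0.901
grip_force: 0.0
```

```bash
python3 - <<'E'
from h import *
s=ctrl.get_state();print(s["position"],s["time"])
b=cam("top");a=cam("scene");png("end",np.vstack([crop(b,160,100,460,270,2),cv2.copyMakeBorder(crop(a,110,140,410,400,1),0,0,0,300,cv2.BORDER_CONSTANT)]))
E
```

```text
[ 0.50246538 -0.42035084  0.21330704] 14.4
```

View pics/end.png

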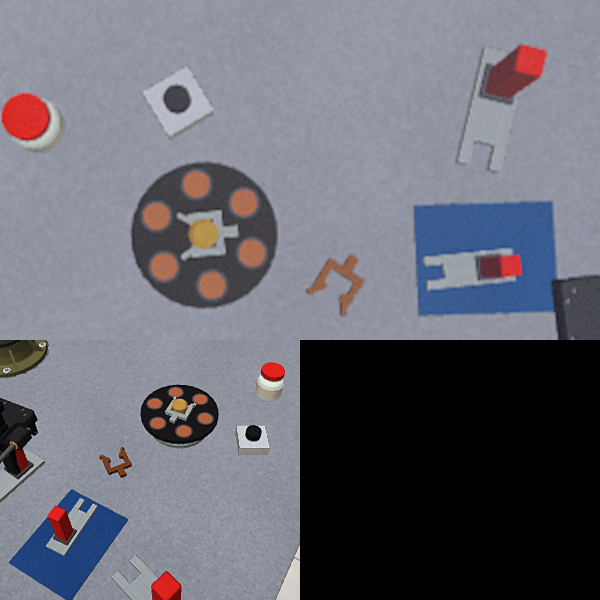

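The fork stands upright on the mat (470,268), the clip is home on the stub (205,235), and the other objects are undisturbed. Handing in.

```bash
python3 -c "
from bench import ctrl
print(ctrl.close_job())"
```

```text
the job is handed in; nothing more can be done
None
```

The job is handed in: the steel clip is snapped home around the stub, the fork stands upright on its blue mat, and the jar, wash bottle and gauge block were left alone (about 14 s of the 42 s used; no verdict was returned).

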